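# Set the straightedge against the tube rack as a marking guide

### The arm

A 6-joint arm with a two-finger parallel gripper is mounted at the origin on the work surface. World frame = base frame: x ahead of the robot, y to its left, z up, the work surface at z = 0. Lengths are in mm, angles in rad, forces in N, time in s.
With the tool pointing down it reaches from about 375 to 925 mm from the base axis. Payload 5.7 kg.
Tool frame: the origin (TCP) lies on the front face of the gripper's body, between the roots of the fingers; the fingertips stand 80 mm ahead of it and the grasp point (between the pads) lies 61 mm ahead of it; z points along the fingers, y is the line along which they close (so a half turn about z gives the same grasp; the last joint's range is limited). The gripper opens to 88 mm and grips with 3 to 60 N. Pads are 20 mm wide; open, the fingers measure 115 mm over their backs; the gripper's body (75 mm by 178 mm) begins 61 mm behind the grasp point.
Start: joints at [-1.258, 0.359, 1.51, -0, 1.272, -0.115], TCP at [248.906, -545.91, 302.623] pointing down, gripper open.
Joint ranges: [-2.97, 2.97], [-1.01, 2.36], [0.21, 2.38], [-0.96, 4.11], [0.2, 2.71], [-2.98, 2.98]. Speed limits (rad/s): [2.39, 2.39, 3.14, 3.14, 3.14, 3.14].

### API

Orientations are given as a unit quaternion [x, y, z, w].
In Python, from cell import ctrl, optics, nets gives the robot as it stands. The module is installed in compiled form; this text tells all that it offers.
- The arm moves only by the shell command python3 -m pendant 'ROWS' [FORCE]. ROWS is JSON, a list of rows, each a list of 3 entries, a list of its own where there are three numbers: the shift along the tool's x, y, z in m, then the turn, a rotation vector about the tool's x, y, z in degrees, then the finger opening in m, from 0 to 0.0878. In form: [[[dx, dy, dz], [wx, wy, wz], fingers], ...]. A call has 1 to 20 rows; each row is the pose to reach, as a shift and turn from the pose commanded when the call began, along the tool's axes at that moment; what a row does not reach only later rows make up. A row lasts 1/12 s, in which the tool goes at most 41.7 mm and 7.16 degrees, less where a joint would pass 70% of its speed; a pose out of reach is approached as far as the arm can. A call with a gripper value outside its range is refused whole. The fingers move at their own pace and stop on an object; FORCE is the grip in N (left out, the last holds). Time passes only in rows, so rows that repeat a pose let the fingers close. It gives the time, the measured TCP pose, the force, the opening and the grip force at its end, in the units of the state.
- ctrl.get_state(): the state, without advancing time (a new reading comes with each control period).
- optics.read_camera(name): name is "scene" or "side" or "wrist"; returns a dict with "image" (480x640x3 uint8, red, green, blue), "z_map" (480x640 float32, mm along the optical axis (not along the pixel's ray), 0 where there is no reading), "camera_matrix" (3x3 intrinsics, pixels), "k1" (the pictures are not rectified: a ray, as slopes to the right and down, at radius r is drawn at 1 + k1 r^2 times it, then the intrinsics apply), "pose" (4x4, takes a point from camera to world coordinates). Camera axes: x right, y down, z forward; pixel columns grow to the right and rows downward; lengths in mm; the calibration is good to about 2 mm. A picture is of the moment at which its call begins.
- ctrl.job_done(): hands the job in; it is judged then, once.
Trained networks look in a picture, given as the dict that the camera call returned (one of the last four; its "shot" number tells which), for a name from the list of things; names that differ only in an ending like _2 or _b are one class to them, and where a whole thing is asked for, a point or a joint stands for the part that bears it (a point fixed in the world has none). Each returns a list of dicts, best first, with "p" (0 to 1); they miss things now and then, are a little off and sometimes report something else, mostly with a low value. They report only what shows in the picture. A call takes as long as a camera call. They do not tell look-alikes from the thing itself.
- nets.look_for(query, picture): "xy" ([column, row] in pixels, amid what is visible of it).
- nets.silhouettes(query, picture): "mask" (480x640 bool, what is visible of it) and "xy" ([column, row] in pixels, amid what is visible of it).
- nets.spot_point(query, picture): "xy" ([column, row] in pixels: a listed point, or the origin of a listed thing).
The state is a dict: "time": time; "joints": joint angles; "dq": joint speeds; "joint_torque": joint torques, N m; "ee_pos": TCP position; "orientation": TCP orientation; "ft_force": force on the tool from outside, world axes, zero at the start; "ft_torque": the same for the moment, N m; "finger_gap": finger opening in mm; "finger_force": force on a finger pad.
Only numpy, scipy, OpenCV 4.12 (cv2) and the standard library are available. Lean on these libraries where they do the work, as an engineer would, in place of code of your own. Each camera call takes 0.05 s, during which the arm holds its last target. There are 200 camera calls.

### The job

Lay the aluminium straightedge as a guide for marking a line across the white tube rack: set it down softly on the plate of the blue lab jack a little short of the rack, then, still holding it, slide it gently home on the plate until its graduated long edge is pressed flush along the rack's front face and its red end butts against the rack's blue cheek, and leave it lying there. The jack is set to the height of the line and its height is not reported, so feel for the plate; do not drop or force anything, and leave the other things on the bench where they are.

Things in the scene. Friction and masses are not known exactly. Their poses are not given: they have to be found in the camera images.
- rule: aluminium straightedge, 240 mm long (y), 50 wide (x), 6 thick, about 0.24 kg, flat on the bench at first. Origin: centre of its underside. Black block handle on its middle: 20 mm along y (grip across this), 34 along x, top 36 mm above the underside. The +y end is marked red; the +x long edge is graduated and goes against the rack
- edge_red (a point): the red-end corner of the straightedge's graduated edge, at half thickness: (25, 120, 3) mm in its frame
- edge_plain (a point): the other end of the same edge: (25, -120, 3) mm in its frame
- rack: white tube rack, fixed. Origin: foot of its front face, which is its plane x = 0, y -130 to 130 mm, 112 high; the rack lies behind (+x, 90 mm deep), caps to 120 mm. At the +y end a blue cheek, 112 high, stands 62 mm out of the face (to -x); its inner side is the plane y = 130 mm. In place, the straightedge has the rack's yaw
- jack: blue lab jack, fixed in front of the rack's face (within 16 mm of it), about the rack's yaw. Origin: centre of its base on the bench. Flat top plate 80 mm (x) by 200 mm (y), centred over the base; its top is 50 to 90 mm above the bench, setting not reported. The straightedge may overhang its ends
- cryobox: bystander, loose: cardboard freezer box, 93 x 93 x 54 mm; origin at the centre of its underside
- stamp: bystander, loose: black self-inking stamp with a red knob, 50 x 62 x 107 mm; origin at the centre of its underside
- jar: bystander, loose: amber jar with a white cap, 64 mm across, 90 mm tall; origin at the centre of its underside
- calculator: bystander, loose: white pocket calculator with blue keys, 110 x 75 x 16 mm; origin at the centre of its underside
- marker: bystander, loose: marker pen lying down, 130 mm long, 12 mm thick; origin at the centre of its underside
- tape: bystander, loose: roll of green tape, 90 mm across, 24 mm high; origin at the centre of its underside
- red_rack: bystander, loose: small red tube rack, 80 x 120 x 45 mm; origin at the centre of its underside
Things that resemble listed ones, but are neither listed nor needed, are in the scene too. Of the things shaped like the rule, the aluminium one is meant.

How it is judged (in metres and radians):
On the way, in this order (a step that is already met when the one before it is completed fails the run):
1. the straightedge is set down on the jack's plate by the gripper, still held, with its edge 3 to 45 mm short of the rack's face (x of edge_red in the frame of rack between -0.045 and -0.003 m and contact force between the fingers and rule above 1 N and contact force between rule and jack above 0.3 N), for 0.1 s.
2. level, it is flush with the face (2.5 mm) and butted against the cheek (3 mm) and pressed home against the rack with more than 1.5 N (x of edge_red in the frame of rack between -0.0025 and 0.0025 m and x of edge_plain in the frame of rack between -0.0025 and 0.0025 m and y of edge_red in the frame of rack between 0.127 and 0.1325 m and angle between rule's own z axis and vertical below 0.035 rad and contact force between rule and rack above 1.5 N), for 0.2 s.
At the end, for the whole second after the job is handed in: the straightedge lies at rest flat (within 2 degrees) on the jack's plate, both ends of its graduated edge within 2.5 mm of the rack's front face, its red end within 3 mm of the cheek (x of edge_red in the frame of rack between -0.0025 and 0.0025 m and x of edge_plain in the frame of rack between -0.0025 and 0.0025 m and y of edge_red in the frame of rack between 0.127 and 0.1325 m and angle between rule's own z axis and vertical below 0.035 rad and contact force between rule and jack above 0.2 N and linear speed of rule below 0.01 m/s); the robot touches nothing.
It fails at once if the rack is pushed with more than 60 N (contact force between anything else and rack above 60 N).
It fails at once if the straightedge is dropped or rammed onto the jack (more than 60 N) (contact force between rule and jack above 60 N).
It fails at once if the jack is pushed by the robot with more than 60 N (contact force between the arm and jack above 60 N).
It fails at once if a bystander is moved by more than 20 mm (distance of any of cryobox, stamp, jar, calculator, marker, tape, red_rack from where it was at the start of the episode above 0.02 m).
It also fails if it takes over 42 s, if anything falls off the work surface, if the arm or the gripper's body presses on something with over 40 N, if the wrist force passes 120 N, or if a joint passes its speed limit or range.

## Working session

There is one attempt and no reset: what is moved stays moved. The work goes in short steps, Python scripts to look and compute and a shell command to move; the robot and the scene stay as the last step left them, time stands still between calls to the robot, and variables do not carry over. Pictures are saved under pics/ and viewed, at most 10 in all, crops included, and the job is handed in when it is done.

```bash
mkdir -p pics
cat > h.py <<'E'
import numpy as np, cv2
from cell import ctrl, optics, nets
from scipy.spatial.transform import Rotation as R
def cloud(p):
    K=np.array(p["camera_matrix"]);z=p["z_map"].astype(float)
    v,u=np.mgrid[0:480,0:640]
    q=cv2.undistortPoints(np.stack([u.ravel(),v.ravel()],1).astype(np.float64)[:,None],K,np.array([p["k1"],0,0,0,0],float)).reshape(480,640,2)
    c=np.dstack([q[...,0]*z,q[...,1]*z,z]);T=np.array(p["pose"])
    w=c@T[:3,:3].T+T[:3,3]; w[z<=0]=np.nan
    return w
def save(p,n): cv2.imwrite("pics/"+n,cv2.cvtColor(p["image"],cv2.COLOR_RGB2BGR))
E
python3 - <<'E'
from h import *
for n in ["scene","side"]:
    p=optics.read_camera(n);save(p,n+"0.png");w=cloud(p)
    np.savez(n+"0.npz",w=w,im=p["image"])
    print(n,np.array(p["pose"])[:3,3].round())
    for q in ["rule","rack","jack","cryobox","stamp","jar","calculator","marker","tape","red_rack"]:
        for d in nets.silhouettes(q,p)[:3]:
            pts=w[d["mask"]];pts=pts[~np.isnan(pts[:,0])]
            print(q,round(d["p"],2),np.round(d["xy"]),np.nanmedian(pts,0).round(),np.percentile(pts,2,axis=0).round(),np.percentile(pts,98,axis=0).round())
E
```

```text
scene [1555.  -13.  853.]
rule 0.75 [171. 263.] [ 476. -319.    7.] [ 355. -381.    1.] [ 575. -267.   37.]
rule 0.72 [183. 205.] [ 187. -330.    6.] [ 116. -434.   -2.] [ 247. -217.   36.]
rack 0.81 [370. 266.] [653. 185.  98.] [551.  52.   8.] [702. 326. 121.]
rack 0.68 [247. 238.] [ 378. -124.   17.] [ 321. -163.    2.] [406. -83.  27.]
jack 0.88 [345. 243.] [528. 141.  81.] [376.  48.  -0.] [584. 237. 111.]
cryobox 0.66 [214. 328.] [ 786. -183.   53.] [ 722. -231.    5.] [ 811. -139.   57.]
stamp 0.58 [319. 322.] [777.  51.  49.] [738.  20.   0.] [792.  83. 106.]
jar 0.78 [390. 315.] [786. 206.  64.] [745. 180.   8.] [798. 236.  92.]
calculator 0.6 [402. 214.] [338. 341.  14.] [284. 292.   2.] [389. 380.  19.]
marker 0.6 [400. 213.] [338. 340.  14.] [284. 292.   2.] [389. 379.  19.]
marker 0.51 [342. 226.] [353. 164.   9.] [326. 113.  -2.] [361. 231.  14.]
marker 0.32 [174. 258.] [ 477. -318.    7.] [ 355. -381.    2.] [ 574. -268.   37.]
tape 0.76 [247. 238.] [ 375. -127.   16.] [ 320. -163.   -1.] [406. -82.  27.]
red_rack 0.69 [470. 270.] [620. 456.  43.] [560. 402.   3.] [640
[... 632 characters left out ...]
87. 244.  91.]
stamp 0.55 [208. 208.] [760.  65.  50.] [742. -20.  -0.] [828.  86. 104.]
stamp 0.34 [356. 321.] [351. 187.   9.] [343. 112.  -1.] [358. 236.  13.]
jar 0.66 [174. 258.] [749. 224.  64.] [734. 191.   5.] [787. 244.  91.]
calculator 0.26 [213. 210.] [759.  65.  50.] [742.  26.  11.] [788.  86. 104.]
marker 0.87 [355. 321.] [351. 181.   9.] [343. 111.   2.] [358. 236.  13.]
marker 0.59 [212. 211.] [760.  65.  50.] [740.  22.   0.] [814.  87. 106.]
tape 0.92 [397. 207.] [ 357. -121.   18.] [ 318. -166.   -2.] [401. -78.  25.]
tape 0.41 [384. 160.] [ 458. -319.    4.] [ 354. -381.   -2.] [ 568. -267.   34.]
red_rack 0.7 [172. 396.] [589. 470.  43.] [557. 407.   2.] [636. 524.  46.]
```

View pics/scene0.png

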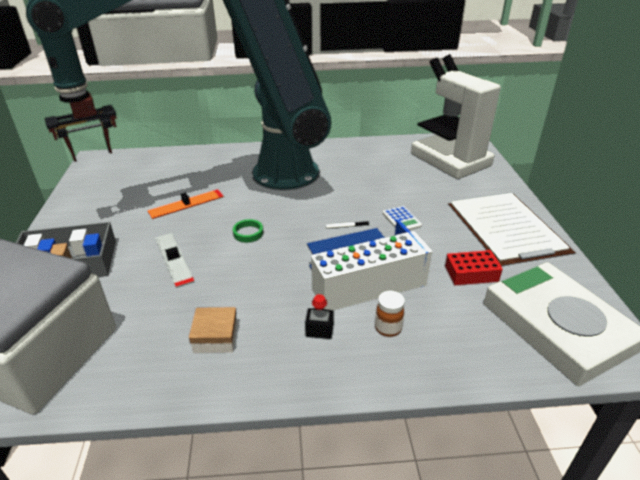

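View pics/side0.png

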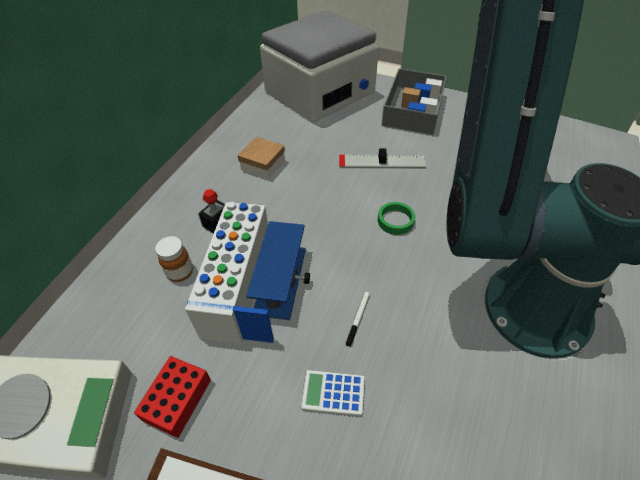

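The aluminium rule is at scene (171,263), red end at (183,282); the orange one at (186,203) is a look-alike. The rack is at (370,266), the jack plate in front of it at (345,240), and the cheek at (405,230). Next I fit the poses.

Run:
```python
from h import *
for n in ["scene","side"]:
    d=np.load(n+"0.npz");w=d["w"];im=d["im"].astype(int);hsv=cv2.cvtColor(d["im"],cv2.COLOR_RGB2HSV)
    x,y,z=w[...,0],w[...,1],w[...,2]
    print(n,"bench z",np.nanmedian(z[(x>430)&(x<600)&(y>-200)&(y<-50)]))
    # rule
    m=(x>330)&(x<600)&(y>-400)&(y<-250)
    top=m&(z>3.5)&(z<10); hd=m&(z>32)&(z<42)
    red=m&(hsv[...,1]>140)&((hsv[...,0]<8)|(hsv[...,0]>172))&(z>2)
    P=np.c_[x[top],y[top]].astype(np.float32)
    r=cv2.minAreaRect(P);b=cv2.boxPoints(r)
    print("rule",r,b.round(1).tolist(),top.sum(),"z",np.median(z[top]))
    print(" handle",cv2.minAreaRect(np.c_[x[hd],y[hd]].astype(np.float32)),np.median(z[hd]),"red",x[red].mean(),y[red].mean(),red.sum())
    # rack box top
    m=(x>450)&(x<750)&(y>0)&(y<380)
    blue=(hsv[...,0]>100)&(hsv[...,0]<130)&(hsv[...,1]>130)
    pl=m&blue&(z>40)&(z<100)
    print("plate z pct",np.percentile(z[pl],[10,25,50,75,90]),pl.sum())
    h=np.median(z[pl]); p2=pl&(abs(z-h)<5)
    print(" plate rect",cv2.minAreaRect(np.c_[x[p2],y[p2]].astype(np.float32)))
    t=m&(z>106)&(z<116)&(hsv[...,1]<60); r=cv2.minAreaRect(np.c_[x[t],y[t]].astype(np.float32));print(" racktop",r,cv2.boxPoints(r).round().tolist())
    c=m&blue&(z>104)&(z<117); 
    for th in [0]:
        r=cv2.minAreaRect(np.c_[x[c],y[c]].astype(np.float32));print(" cheek top (with caps)",c.sum(),r)
    c2=m&blue&(z>15)&(z<112)&(~p2)
    np.save(n+"cheek.npy",w[c2])
```

```text
scene bench z -0.7198609331258012
rule ((465.07196044921875, -324.0748596191406), (259.7364196777344, 147.0388946533203), 0.45784199237823486) [[334.6000061035156, -251.60000610351562], [335.79998779296875, -398.6000061035156], [595.5, -396.6000061035156], [594.2999877929688, -249.5]] 854 z 6.285307838845483
 handle ((462.17071533203125, -325.6510925292969), (28.67401123046875, 33.21492385864258), 21.762388229370117) 35.70949812838603 red 562.6465858214091 -284.75937027030096 66
plate z pct [79.63243327 80.66572394 81.6108086  82.74020488 83.96544641] 784
 plate rect ((521.6724853515625, 162.11444091796875), (53.36710739135742, 239.52542114257812), 15.623557090759277)
 racktop ((600.1064453125, 182.95272827148438), (148.07437133789062, 281.832275390625), 16.614423751831055) [[489.0, 297.0], [569.0, 27.0], [711.0, 69.0], [631.0, 339.0]]
 cheek top (with caps) 83 ((603.6074829101562, 217.27880859375), (110.72306823730469, 242.93829345703125), 37.012733459472656)
side bench z -1.1680536893707654
rule ((449.6492919921875, -293.698486328125), (238.80657958984375, 117.451904296875), 22.758525848388672) [[316.79998779296875, -285.70001220703125], [362.29998779296875, -394.0], [582.5, -301.70001220703125], [537.0, -193.39999389648438]] 689 z 5.01094409338782
 handle ((462.19415283203125, -322.129150390625), (19.343061447143555, 37.32504653930664), 17.654685974121094) 34.24046076899151 red 566.1486982051935 -281.94841754490807 63
plate z pct [76.91826961 79.02298229 80.08337067 81.07659837 82.15751876] 3500
 plate rect ((535.5916137695312, 172.3529815673828), (82.5481948852539, 254.07943725585938), 13.480376243591309)
 racktop ((624.7962646484375, 191.47671508789062), (92.5079116821289, 282.043701171875), 15.479036331176758) [[543.0, 315.0], [618.0, 43.0], [707.0, 68.0], [632.0, 340.0]]
 cheek top (with caps) 317 ((586.0671997070312, 181.03268432617188), (150.27780151367188, 260.4395446777344), 11.069753646850586)
```

```bash
cat >> h.py <<'E'
def plan(target,yaw,frm=None):
    """shift (m) and turn (deg) in tool axes to TCP target (mm), tool down, tool y along rule y for rule yaw (rad, mod pi)"""
    s=ctrl.get_state();Rc=R.from_quat(s["orientation"]);p=np.array(s["ee_pos"])
    best=None
    for k in (0,1):
        a=yaw+k*np.pi; yy=np.array([-np.sin(a),np.cos(a),0]);zz=np.array([0,0,-1.]);xx=np.cross(yy,zz)
        rv=(Rc.inv()*R.from_matrix(np.c_[xx,yy,zz])).as_rotvec(degrees=True)
        if best is None or np.linalg.norm(rv)<np.linalg.norm(best): best=rv
    print("t",s["time"],"pos",p.round(1),"axes x",Rc.as_matrix()[:,0].round(3),"y",Rc.as_matrix()[:,1].round(3),"j6",round(s["joints"][5],2))
    print("shift",(Rc.inv().apply(np.array(target)-p)/1000).round(4),"turn",best.round(2))
E
python3 -c "
from h import *
plan([462,-324,300],np.radians(-68.2))"
```

```text
t 1.1 pos [ 248.9 -545.9  302.6] axes x [ 0.91   0.415 -0.   ] y [ 0.415 -0.91  -0.   ] j6 -0.12
shift [ 0.286  -0.1135  0.0026] turn [ -0.    -0.   -87.29]
```

```bash
python3 -m pendant '[[[0.286,-0.1135,0.0],[0,0,-87.3],0.08],[[0.286,-0.1135,0.0],[0,0,-87.3],0.08],[[0.286,-0.1135,0.0],[0,0,-87.3],0.08],[[0.286,-0.1135,0.0],[0,0,-87.3],0.08],[[0.286,-0.1135,0.0],[0,0,-87.3],0.08],[[0.286,-0.1135,0.0],[0,0,-87.3],0.08],[[0.286,-0.1135,0.0],[0,0,-87.3],0.08],[[0.286,-0.1135,0.0],[0,0,-87.3],0.08],[[0.286,-0.1135,0.0],[0,0,-87.3],0.08],[[0.286,-0.1135,0.0],[0,0,-87.3],0.08],[[0.286,-0.1135,0.0],[0,0,-87.3],0.08],[[0.286,-0.1135,0.0],[0,0,-87.3],0.08],[[0.286,-0.1135,0.0],[0,0,-87.3],0.08],[[0.286,-0.1135,0.0],[0,0,-87.3],0.08],[[0.286,-0.1135,0.0],[0,0,-87.3],0.08],[[0.286,-0.1135,0.0],[0,0,-87.3],0.08]]'
python3 - <<'E'
from h import *
p=optics.read_camera("wrist");save(p,"w1.png");w=cloud(p);np.savez("w1.npz",w=w,im=p["image"])
hsv=cv2.cvtColor(p["image"],cv2.COLOR_RGB2HSV)
x,y,z=w[...,0],w[...,1],w[...,2]
print(np.array(p["pose"]).round(3).tolist())
for d in nets.silhouettes("rule",p)[:2]:
    m=d["mask"];pts=w[m&(z<60)];r=cv2.minAreaRect(pts[(pts[:,2]>3)&(pts[:,2]<11),:2].astype(np.float32));print(d["p"],d["xy"],r,np.nanmedian(pts,0))
    h=m&(z>31)&(z<42);print("handle",h.sum(),cv2.minAreaRect(np.c_[x[h],y[h]].astype(np.float32)),np.median(z[h]))
plan([462,-324,300],np.radians(-68.2))
E
```

```text
time: 2.43
ee_pos: [462.0, -324.1, 302.6]
orientation: [0.562, 0.827, 0.0, -0.0]
ft_force: [0.3, 0.2, -0.4]
finger_gap: 80.1
finger_force: 0.0
[[0.929, 0.354, 0.109, 432.229], [0.37, -0.888, -0.271, -248.587], [0.001, 0.292, -0.956, 384.635], [0.0, 0.0, 0.0, 1.0]]
0.74 [316.4, 205.8] ((461.8526611328125, -324.869384765625), (239.44676208496094, 50.69989776611328), 22.453615188598633) [ 459.93232691 -323.09258106    5.82474218]
handle 588 ((462.1369934082031, -324.5822448730469), (19.472185134887695, 33.97392654418945), 21.981945037841797) 35.678776954820364
0.56 [76.9, 110.3] ((177.535400390625, -326.65118408203125), (52.77739715576172, 241.06744384765625), 26.945636749267578) [ 178.19595126 -317.82013784    5.89933322]
handle 665 ((177.77088928222656, -326.6327209472656), (35.46338653564453, 21.00505828857422), 24.877534866333008) 35.609669754809886
t 2.5333 pos [ 462.  -324.1  302.7] axes x [-0.37   0.929  0.   ] y [0.929 0.37  0.   ] j6 -1.11
shift [0.0001 0.     0.0027] turn [ 0.   -0.01 -0.09]
```

View pics/w1.png

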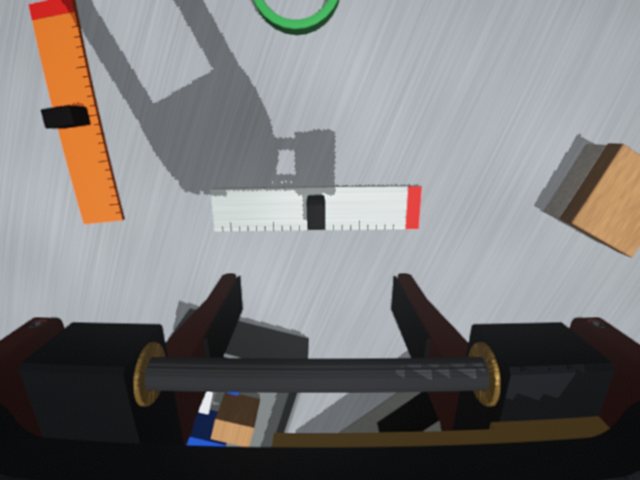

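```bash
python3 -m pendant '[[[-0.0006,0,0.04],[0,0,-0.4],0.05],[[-0.0006,0,0.08],[0,0,-0.4],0.05],[[-0.0006,0,0.12],[0,0,-0.4],0.05],[[-0.0006,0,0.16],[0,0,-0.4],0.05],[[-0.0006,0,0.19],[0,0,-0.4],0.05],[[-0.0006,0,0.205],[0,0,-0.4],0.05],[[-0.0006,0,0.2135],[0,0,-0.4],0.05],[[-0.0006,0,0.2135],[0,0,-0.4],0.05],[[-0.0006,0,0.2135],[0,0,-0.4],0.01],[[-0.0006,0,0.2135],[0,0,-0.4],0.01],[[-0.0006,0,0.2135],[0,0,-0.4],0.01],[[-0.0006,0,0.2135],[0,0,-0.4],0.01],[[-0.0006,0,0.2135],[0,0,-0.4],0.01],[[-0.0006,0,0.2135],[0,0,-0.4],0.01]]' 30
python3 -c "
from h import *
plan([462,-324,300],np.radians(-68.2))"
```

```text
time: 3.7
ee_pos: [462.4, -324.8, 89.8]
orientation: [0.558, 0.83, -0.0, 0.0]
ft_force: [-0.2, 0.3, 4.4]
finger_gap: 20.3
finger_force: 30.0
t 3.7 pos [ 462.4 -324.8   89.8] axes x [-0.378  0.926 -0.001] y [0.926 0.378 0.   ] j6 -1.12
shift [ 0.0007 -0.     -0.2102] turn [0.02 0.05 0.42]
```

```bash
python3 -m pendant '[[[0,0,-0.01],[0,0,0],0.01],[[0,0,-0.04],[0,0,0],0.01],[[0,0,-0.08],[0,0,0],0.01],[[0,0,-0.12],[0,0,0],0.01],[[0.015,0.012,-0.16],[0,0,0],0.01],[[0.04,0.03,-0.185],[0,0,-6],0.01],[[0.07,0.055,-0.2],[0,0,-12],0.01],[[0.1,0.077,-0.21],[0,0,-18],0.01],[[0.13,0.1,-0.22],[0,0,-24],0.01],[[0.16,0.122,-0.23],[0,0,-30],0.01],[[0.19,0.145,-0.24],[0,0,-36],0.01],[[0.22,0.168,-0.24],[0,0,-42],0.01],[[0.25,0.19,-0.24],[0,0,-48],0.01],[[0.28,0.213,-0.24],[0,0,-54],0.01],[[0.31,0.236,-0.24],[0,0,-60],0.01],[[0.34,0.26,-0.24],[0,0,-66],0.01],[[0.37,0.282,-0.24],[0,0,-72],0.01],[[0.395,0.3,-0.24],[0,0,-78],0.01],[[0.42,0.32,-0.24],[0,0,-83.2],0.01],[[0.42,0.32,-0.24],[0,0,-83.2],0.01]]'
python3 - <<'E'
from h import *
p=optics.read_camera("wrist")
p=optics.read_camera("wrist")
save(p,"w2.png");w=cloud(p);np.savez("w2.npz",w=w,im=p["image"],P=np.array(p["pose"]),K=np.array(p["camera_matrix"]),k1=p["k1"])
plan([600,185,330],np.radians(15.4))
s=ctrl.get_state();print(s["finger_gap"],s["finger_force"],s["ft_force"],s["ft_torque"])
p=optics.read_camera("side");save(p,"side2.png");np.savez("side2.npz",w=cloud(p),im=p["image"])
E
```

```text
time: 5.37
ee_pos: [600.3, 190.7, 329.2]
orientation: [-0.138, 0.99, 0.002, 0.001]
ft_force: [1.2, -0.3, -1.7]
finger_gap: 19.5
finger_force: 30.0
t 5.4667 pos [599.2 186.3 328.9] axes x [-0.964 -0.267  0.001] y [-0.267  0.964 -0.   ] j6 -1.65
shift [-0.0005 -0.0015 -0.0011] turn [-0.   -0.07  0.1 ]
19.70689743006226 29.999239146709442 [ 0.56401057  0.06790515 -2.98584236] [ 0.01760193 -0.11707274 -0.07158148]
```

View pics/w2.png

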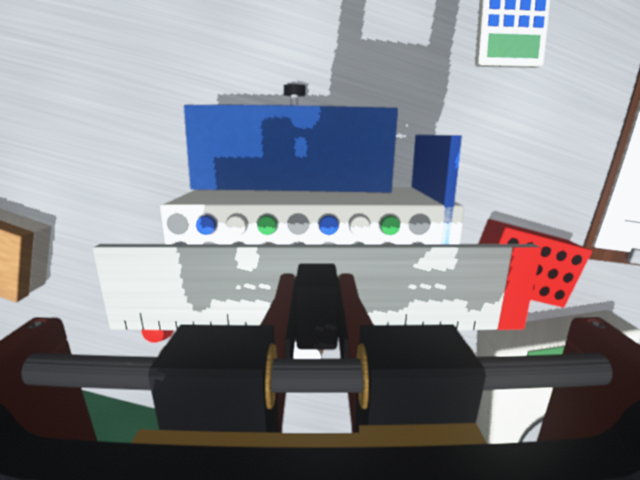

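The wrist view shows the plate (cols 185–397, rows 105–190), the rack's top front edge at row ~205, the cheek at cols 415–461, and the held rule level with its red end to the right. I'll measure the planes.

Run:
```python
from h import *
d=np.load("w2.npz");w=d["w"];im=d["im"];hsv=cv2.cvtColor(im,cv2.COLOR_RGB2HSV)
yaw=np.radians(15.4);Rz=np.array([[np.cos(yaw),np.sin(yaw)],[-np.sin(yaw),np.cos(yaw)]])
O=np.array([581,179.5])
q=(w[...,:2]-O)@Rz.T; X,Y,Z=q[...,0],q[...,1],w[...,2]
v,u=np.mgrid[0:480,0:640]
blue=(hsv[...,0]>100)&(hsv[...,0]<130)&(hsv[...,1]>120)
pl=blue&(u>180)&(u<402)&(v>100)&(v<195)&(Z>60)
print("plate z",np.percentile(Z[pl],[5,25,50,75,95]),"X",np.percentile(X[pl],[.5,2,98,99.5]),"Y",np.percentile(Y[pl],[.5,2,98,99.5]),"rect",cv2.minAreaRect(np.c_[X[pl],Y[pl]].astype(np.float32)))
A=np.c_[X[pl],Y[pl],np.ones(pl.sum())];print("plate fit slopes",np.linalg.lstsq(A,Z[pl],rcond=None)[0])
# rack face
f=(u>180)&(u<410)&(v>188)&(v<212)&~blue
for vv in range(188,214,2):
    r=(v==vv)&(u>180)&(u<410); print(vv,X[r].mean().round(1),Z[r].mean().round(1),end=" | ")
fc=f&(Z>87)&(Z<107)
c=np.polyfit(Y[fc],X[fc],1);print("\nface X=",c,fc.sum(),"resid",np.std(X[fc]-np.polyval(c,Y[fc])))
# edge from colour: top front edge first z>109
ed=[]
for uu in range(175,410,4):
    col=[vv for vv in range(190,215) if Z[vv,uu]>109.5]
    if col: ed.append((Y[col[0],uu],X[col[0],uu]))
ed=np.array(ed);print("edge top",np.polyfit(ed[:,0],ed[:,1],1),np.median(ed[:,1]))
# cheek
for vv in (150,165,180):
    print(vv,[(uu,Y[vv,uu].round(1),X[vv,uu].round(0),Z[vv,uu].round(0)) for uu in range(411,468,3)])
# held rule
m=(v>235)&(v<335)&(Z>225)&(Z<275)&(hsv[...,2]>90)
r=cv2.minAreaRect(np.c_[X[m],Y[m]].astype(np.float32));print("rule",r,np.median(Z[m]),np.linalg.lstsq(np.c_[X[m],Y[m],np.ones(m.sum())],Z[m],rcond=None)[0])
s=ctrl.get_state();t=Rz@(np.array(s["ee_pos"])[:2]-O);print("TCP rack",t)
# side cam check of rack
d=np.load("side0.npz");w=d["w"];q=(w[...,:2]-O)@Rz.T;X,Y,Z=q[...,0],q[...,1],w[...,2]
m=(Z>107)&(Z<123)&(abs(X-45)<70)&(abs(Y)<170)
print("side rack top",np.percentile(X[m],[1,3,97,99]),np.percentile(Y[m],[1,3,97,99]))
```

```text
plate z [80.17494789 80.91494565 81.41659562 81.92099803 82.65173813] X [-86.03460179 -84.5235358   -9.21914801  -7.68812983] Y [-118.85590227 -115.70494152   74.00388936   77.01130604] rect ((-46.7734489440918, -21.037689208984375), (198.61265563964844, 79.01325988769531), 89.435791015625)
plate fit slopes [4.08812802e-05 7.85262877e-04 8.14351392e+01]
188 nan nan | 190 -3.0 54.9 | 192 1.0 43.7 | 194 nan nan | 196 0.8 69.6 | 198 nan nan | 200 nan nan | 202 0.7 101.4 | 204 nan nan | 206 2.4 111.7 | 208 nan nan | 210 6.1 111.8 | 212 nan nan | 
face X= [-0.00392903  0.68143295] 924 resid 0.2165424023662417
edge top [-0.00448131  0.89627876] 0.9497972631659105
150 [(411, np.float64(117.9), np.float64(-43.0), np.float64(-3.0)), (414, np.float64(120.0), np.float64(-43.0), np.float64(3.0)), (417, np.float64(120.2), np.float64(-44.0), np.float64(14.0)), (420, np.float64(120.0), np.float64(-44.0), np.float64(27.0)), (423, np.float64(119.8), np.float64(-45.0), np.float64(38.0)), (426, np.float64(120.2), np.float64(-45.0), np.float64(47.0)), (429, np.float64(120.4), np.float64(-46.0), np.float
[... 2800 characters left out ...]
np.float64(123.0), np.float64(-22.0), np.float64(113.0)), (453, np.float64(126.2), np.float64(-22.0), np.float64(112.0)), (456, np.float64(128.7), np.float64(-22.0), np.float64(113.0)), (459, np.float64(179.9), np.float64(-8.0), np.float64(0.0)), (462, np.float64(183.0), np.float64(-8.0), np.float64(2.0)), (465, np.float64(187.8), np.float64(-8.0), np.float64(-1.0))]
rule ((20.995534896850586, 4.1182708740234375), (51.347496032714844, 242.3206787109375), 0.2816632091999054) 245.1673687425509 [1.19733858e-02 3.12241030e-03 2.44894023e+02]
TCP rack [18.90549187  0.74525321]
side rack top [-6.94723379  2.00492008 87.74633601 89.72203354] [-133.48487671 -125.35726558  134.79529687  138.59160728]
```

```bash
python3 -m pendant '[[[0.03,-0.008,0],[0,0,0],0.01],[[0.0634,-0.015,0],[0,0,0],0.01],[[0.0634,-0.015,0.02],[0,0,0],0.01],[[0.0634,-0.015,0.05],[0,0,0],0.01],[[0.0634,-0.015,0.085],[0,0,0],0.01],[[0.0634,-0.015,0.115],[0,0,0],0.01],[[0.0634,-0.015,0.129],[0,0,0],0.01],[[0.0634,-0.015,0.129],[0,0,0],0.01],[[0.0634,-0.015,0.129],[0,0,0],0.01],[[0.0634,-0.015,0.129],[0,0,0],0.01]]'
cat > m.py <<'E'
from h import *
import sys
p=optics.read_camera("wrist");save(p,sys.argv[1]);w=cloud(p);np.savez("w3.npz",w=w,im=p["image"])
hsv=cv2.cvtColor(p["image"],cv2.COLOR_RGB2HSV)
yaw=np.radians(15.6);Rz=np.array([[np.cos(yaw),np.sin(yaw)],[-np.sin(yaw),np.cos(yaw)]])
O=np.array([581,179.5])
q=(w[...,:2]-O)@Rz.T; X,Y,Z=q[...,0],q[...,1],w[...,2]
v,u=np.mgrid[0:480,0:640]
s=ctrl.get_state();P=np.array(s["ee_pos"]);t=Rz@(P[:2]-O);zu=P[2]-90
print("t",s["time"],"TCP rack",t.round(2),"z",P[2].round(2),"F rack",(Rz@np.array(s["ft_force"])[:2]).round(2),s["ft_force"][2],"M",np.round(s["ft_torque"],2),"gap",s["finger_gap"],s["finger_force"])
A=R.from_quat(s["orientation"]).as_matrix();print("tool x yaw",np.degrees(np.arctan2(-A[1,0],-A[0,0])).round(2),"z",A[:,2].round(4))
m=(abs(Z-zu-6)<6)&(abs(X-t[0])<60)&(abs(Y-t[1])<140)&(v<350)&(hsv[...,2]>90)&~((hsv[...,0]>100)&(hsv[...,0]<130)&(hsv[...,1]>100))
k=cv2.morphologyEx(m.astype(np.uint8),cv2.MORPH_OPEN,np.ones((3,3)));m=k>0
print("rule",m.sum(),cv2.minAreaRect(np.c_[X[m],Y[m]].astype(np.float32)),"z",np.median(Z[m]),"Y",np.percentile(Y[m],[.5,99.5]),"X",np.percentile(X[m],[1,99]))
a=Y[m];print("slopes",np.linalg.lstsq(np.c_[X[m],Y[m],np.ones(m.sum())],Z[m],rcond=None)[0])
c=(abs(X+30)<35)&(abs(Y-120)<5)&(Z>90)&(Z<108);print("cheek Y",np.median(Y[c]),c.sum())
f=(abs(X)<6)&(abs(Y)<110)&(Z>92)&(Z<107);print("face",np.median(X[f]),f.sum(),np.polyfit(Y[f],X[f],1) if f.sum()>50 else "")
E
python3 m.py w3.png
```

```text
time: 6.35
ee_pos: [543.4, 153.3, 201.6]
orientation: [-0.133, 0.991, 0.0, 0.001]
ft_force: [0.9, -0.4, -2.7]
finger_gap: 19.9
finger_force: 30.0
t 6.4 TCP rack [-42.9  -14.97] z 201.92 F rack [ 0.1  -0.08] -2.1710989127383282 M [ 0.09 -0.14 -0.01] gap 19.67641087172646 29.999321401119232
tool x yaw 15.35 z [ 2.9e-03  5.0e-04 -1.0e+00]
rule 30448 ((-42.22425842285156, -14.623283386230469), (241.9841766357422, 51.14388656616211), 89.82958221435547) z 117.69507338342682 Y [-133.47407835  104.62138754] X [-67.46588835 -18.77055264]
slopes [1.40156603e-02 1.57129987e-03 1.18284517e+02]
cheek Y 120.07856105490043 1259
face 0.8126417402188983 660 [0.00099366 0.73596902]
```

View pics/w3.png

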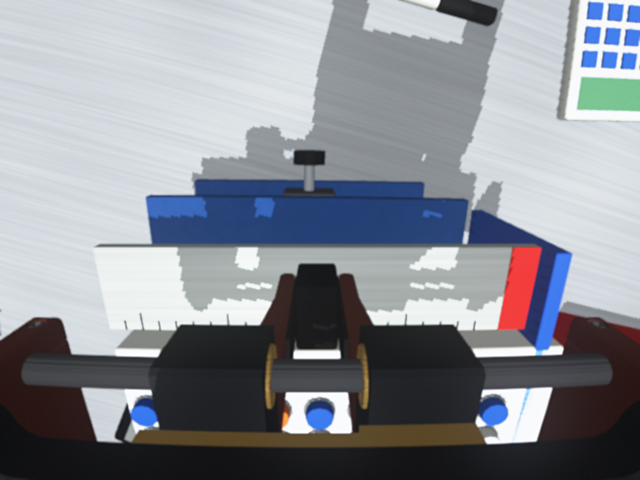

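The rule hangs level above the plate, its edge about 18 mm short of the face and its red end (col 540) about 14 mm short of the cheek. Lowering now.

```bash
python3 -m pendant '[[[0,0,0.01],[0,0,-0.1],0.01],[[0,0,0.02],[0,0,-0.2],0.01],[[0,0,0.025],[0,0,-0.2],0.01],[[0,0,0.027],[0,0,-0.2],0.01],[[0,0,0.027],[0,0,-0.2],0.01],[[0,0,0.027],[0,0,-0.2],0.01]]'
python3 -m pendant '[[[0,0,0.0005],[0,0,0],0.01],[[0,0,0.001],[0,0,0],0.01],[[0,0,0.0015],[0,0,0],0.01],[[0,0,0.002],[0,0,0],0.01],[[0,0,0.002],[0,0,0],0.01]]'
python3 -m pendant '[[[0,0,0.0005],[0,0,0],0.01],[[0,0,0.001],[0,0,0],0.01],[[0,0,0.001],[0,0,0],0.01]]'
```

```text
time: 6.9
ee_pos: [542.5, 154.0, 172.9]
orientation: [-0.136, 0.991, 0.0, -0.0]
ft_force: [-0.1, 0.5, -2.1]
finger_gap: 19.8
finger_force: 30.0
time: 7.32
ee_pos: [542.7, 154.0, 171.4]
orientation: [-0.136, 0.991, 0.0, 0.0]
ft_force: [0.2, 0.1, -1.2]
finger_gap: 20.0
finger_force: 30.0
time: 7.57
ee_pos: [542.7, 154.0, 171.3]
orientation: [-0.136, 0.991, 0.0, 0.0]
ft_force: [-3.2, 0.2, 7.5]
finger_gap: 19.9
finger_force: 30.0
```

```bash
python3 -m pendant '[[[0,0,0],[0,0,0],0.01],[[0,0,0],[0,0,0],0.01],[[0,0,-0.0004],[0,0,0],0.01],[[-0.0015,0.001,-0.0004],[0,0,0],0.01],[[-0.003,0.002,-0.0004],[0,0,0],0.01],[[-0.0045,0.003,-0.0004],[0,0,0],0.01],[[-0.006,0.004,-0.0004],[0,0,0],0.01],[[-0.0075,0.005,-0.0004],[0,0,0],0.01],[[-0.009,0.006,-0.0004],[0,0,0],0.01],[[-0.0105,0.007,-0.0004],[0,0,0],0.01],[[-0.012,0.008,-0.0004],[0,0,0],0.01],[[-0.0135,0.009,-0.0004],[0,0,0],0.01],[[-0.015,0.01,-0.0004],[0,0,0],0.01],[[-0.015,0.01,-0.0004],[0,0,0],0.01],[[-0.015,0.01,-0.0004],[0,0,0],0.01]]'
python3 m.py w4.png
```

```text
time: 8.82
ee_pos: [554.4, 167.2, 171.3]
orientation: [-0.136, 0.991, -0.0, -0.0]
ft_force: [-3.0, -3.7, 7.5]
finger_gap: 19.7
finger_force: 30.0
t 8.8667 TCP rack [-28.96  -4.7 ] z 171.37 F rack [-4.73 -2.28] 7.409930301123733 M [-0.26  0.31 -0.02] gap 19.64251580278146 30.00207871198654
tool x yaw 15.62 z [ 1.e-04 -7.e-04 -1.e+00]
rule 32236 ((-25.9283504486084, -9.470596313476562), (55.99452209472656, 260.70947265625), 0.029105275869369507) z 87.4834939809676 Y [-129.75963386  116.92880549] X [-53.28504315   1.18810066]
slopes [1.09697240e-02 1.46826390e-03 8.77319235e+01]
cheek Y 120.00524481164851 2982
face 0.8098632488438146 1927 [2.10228785e-04 8.03808607e-01]
```

```bash
python3 -m pendant '[[[-0.001,0.0005,0],[0,0,0],0.01],[[-0.002,0.001,0],[0,0,0],0.01],[[-0.003,0.0015,0],[0,0,0],0.01],[[-0.003,0.0015,0],[0,0,0],0.01]]'
python3 -m pendant '[[[-0.0005,0,0],[0,0,0],0.01],[[-0.001,0,0],[0,0,0],0.01],[[-0.001,0,0],[0,0,0],0.01]]'
python3 -m pendant '[[[-0.0005,0,0],[0,0,0],0.01],[[-0.001,0,0],[0,0,0],0.01],[[-0.001,0,0],[0,0,0],0.01]]'
python3 m.py w5.png
```

```text
time: 9.2
ee_pos: [556.5, 169.3, 171.3]
orientation: [-0.136, 0.991, -0.0, -0.0]
ft_force: [-3.2, -2.7, 8.3]
finger_gap: 19.7
finger_force: 30.0
time: 9.45
ee_pos: [556.7, 169.3, 171.4]
orientation: [-0.136, 0.991, -0.001, -0.001]
ft_force: [-6.6, -4.2, 10.9]
finger_gap: 19.8
finger_force: 30.0
time: 9.7
ee_pos: [557.6, 169.8, 171.4]
orientation: [-0.136, 0.991, -0.0, -0.001]
ft_force: [-5.4, -3.9, 10.9]
finger_gap: 19.9
finger_force: 30.0
t 9.75 TCP rack [-25.16  -3.06] z 171.35 F rack [-5.78 -1.5 ] 10.746785144555142 M [-0.4   0.81 -0.04] gap 19.604289802640373 30.002583861351013
tool x yaw 15.62 z [-0.0023 -0.0011 -1.    ]
rule 31611 ((-24.12803840637207, -9.257827758789062), (260.3628845214844, 52.313350677490234), 89.96766662597656) z 87.54185428875681 Y [-128.54261761  117.55448977] X [-49.67755537   1.04259015]
slopes [1.75961518e-02 1.58295830e-03 8.80012194e+01]
cheek Y 119.98858822412325 3068
face 0.8356139384395276 1870 [3.86574644e-05 8.35683975e-01]
```

```bash
python3 -m pendant '[[[0,0,-0.0003],[0,0,0],0.01],[[0,0,-0.0006],[0,0,0],0.01],[[-0.0005,0,-0.0006],[0,0,0],0.01],[[-0.001,0,-0.0006],[0,0,0],0.01],[[-0.001,0,-0.0006],[0,0,0],0.01]]'
python3 m.py w6.png | head -4
python3 -m pendant '[[[-0.0005,0,0],[0,0,0],0.01],[[-0.001,0,0],[0,0,0],0.01],[[-0.001,0,0],[0,0,0],0.01]]'
python3 m.py w7.png
```

```text
time: 10.17
ee_pos: [558.0, 170.0, 171.4]
orientation: [-0.136, 0.991, -0.0, -0.002]
ft_force: [-8.0, -4.5, 9.0]
finger_gap: 19.9
finger_force: 30.0
t 10.2167 TCP rack [-24.72  -2.99] z 171.41 F rack [-8.56 -1.36] 8.905732562912055 M [-0.56  1.07 -0.18] gap 19.850388136778268 30.006256699562073
tool x yaw 15.61 z [-0.0038 -0.0014 -1.    ]
rule 31570 ((-23.9852237701416, -9.285446166992188), (260.7212219238281, 51.97290802001953), 89.97808837890625) z 87.57512397713192 Y [-129.6064869   117.59426689] X [-49.3720774    1.02580475]
slopes [1.67252260e-02 1.55098315e-03 8.80086800e+01]
time: 10.47
ee_pos: [558.2, 170.0, 171.5]
orientation: [-0.136, 0.991, -0.001, -0.003]
ft_force: [-9.8, -4.3, 12.0]
finger_gap: 19.7
finger_force: 30.0
t 10.5167 TCP rack [-24.58  -2.96] z 171.41 F rack [-11.12  -3.39] 12.281350512675704 M [-0.69  1.39 -0.13] gap 19.478082909536987 30.007473528385162
tool x yaw 15.62 z [-0.0056 -0.0018 -1.    ]
rule 31615 ((-23.982223510742188, -9.4986572265625), (260.9112548828125, 52.02574157714844), 89.92125701904297) z 87.60910600048229 Y [-129.08982338  117.67158837] X [-49.37080075   1.03832041]
slopes [1.52683199e-02 1.58491307e-03 8.80008707e+01]
cheek Y 119.9938527642698 3040
face 0.8382263006844003 1839 [2.60801574e-04 8.43698881e-01]
```

```bash
python3 -m pendant '[[[0,0,-0.0005],[0,0,0],0.01],[[0,0.0006,-0.0006],[0,0,0],0.01],[[0,0.0012,-0.0006],[0,0,0],0.01],[[0,0.0018,-0.0006],[0,0,0],0.01],[[0,0.0024,-0.0006],[0,0,0],0.01],[[0,0.0024,-0.0006],[0,0,0],0.01]]'
python3 m.py w8.png | head -3
python3 -m pendant '[[[0,0.0005,0],[0,0,0],0.01],[[0,0.001,0],[0,0,0],0.01],[[0,0.001,0],[0,0,0],0.01]]'
python3 m.py w9.png | head -3
```

```text
time: 11.02
ee_pos: [558.0, 170.8, 171.5]
orientation: [-0.136, 0.991, -0.002, -0.003]
ft_force: [-6.1, -11.5, 7.3]
finger_gap: 19.6
finger_force: 30.0
t 11.0667 TCP rack [-24.53  -2.15] z 171.49 F rack [-10.03  -9.12] 6.921759417872897 M [-1.52  1.03 -0.2 ] gap 19.77111411730571 30.02002716064453
tool x yaw 15.64 z [-0.005  -0.0045 -1.    ]
rule 31573 ((-23.852306365966797, -9.280563354492188), (261.32659912109375, 52.165138244628906), 89.91344451904297) z 87.65474383278175 Y [-129.20707926  118.23357888] X [-49.37918714   1.05792922]
time: 11.32
ee_pos: [557.7, 171.7, 171.5]
orientation: [-0.136, 0.991, -0.002, -0.003]
ft_force: [-6.6, -10.8, 7.3]
finger_gap: 20.0
finger_force: 30.0
t 11.3667 TCP rack [-24.51  -1.25] z 171.49 F rack [-8.84 -9.73] 6.995643324796859 M [-1.58  0.99 -0.16] gap 20.21843084883685 30.02067267894745
tool x yaw 15.64 z [-0.0049 -0.0046 -1.    ]
rule 31644 ((-23.907798767089844, -9.2513427734375), (260.6470947265625, 51.97565841674805), 89.92171478271484) z 87.65558476191471 Y [-128.84686786  118.96221923] X [-49.37452592   1.04390108]
```

```bash
python3 -m pendant '[[[0,0.0005,0],[0,0,0],0.01],[[0,0.001,0],[0,0,0],0.01],[[0,0.001,0],[0,0,0],0.01]]'
python3 m.py w10.png | head -3
python3 -m pendant '[[[0,0.0005,0],[0,0,0],0.01],[[0,0.001,0],[0,0,0],0.01],[[0,0.001,0],[0,0,0],0.01]]'
python3 m.py w11.png | head -4
```

```text
time: 11.62
ee_pos: [557.5, 172.6, 171.5]
orientation: [-0.136, 0.991, -0.002, -0.003]
ft_force: [-6.7, -12.5, 7.5]
finger_gap: 19.9
finger_force: 30.0
t 11.6667 TCP rack [-24.51  -0.33] z 171.49 F rack [ -9.22 -10.11] 7.918833774460259 M [-1.59  0.99 -0.19] gap 19.86579330459884 30.021509528160095
tool x yaw 15.64 z [-0.0049 -0.0047 -1.    ]
rule 31615 ((-23.930402755737305, -9.2401123046875), (51.829349517822266, 260.8019104003906), 0.013905010186135769) z 87.65476282956894 Y [-128.99333127  119.69167698] X [-49.37564822   1.06006076]
time: 11.92
ee_pos: [557.4, 172.7, 171.4]
orientation: [-0.136, 0.991, -0.003, -0.003]
ft_force: [-6.5, -16.3, 7.8]
finger_gap: 20.0
finger_force: 30.0
t 11.9667 TCP rack [-24.52  -0.21] z 171.46 F rack [ -9.68 -14.69] 7.560765442049022 M [-2.13  0.96 -0.13] gap 20.022516773680604 30.039618015289307
tool x yaw 15.65 z [-0.0047 -0.0062 -1.    ]
rule 31678 ((-23.952180862426758, -9.08892822265625), (260.8744201660156, 51.975364685058594), 89.97321319580078) z 87.66568153301516 Y [-128.64455814  119.72192775] X [-49.38681492   1.03984658]
slopes [1.52539252e-02 8.24531205e-04 8.80504088e+01]
```

```bash
python3 -m pendant '[[[0,0,0],[0,0,0],0.01],[[0,0,0],[0,0,0],0.01],[[0,0,0],[0,0,0],0.01],[[0.0004,-0.0004,-0.0002],[0,0,0],0.01],[[0.0008,-0.001,-0.0004],[0,0,0],0.01],[[0.001,-0.0013,-0.0005],[0,0,0],0.01],[[0.001,-0.0013,-0.0005],[0,0,0],0.01]]'
python3 m.py w12.png
```

```text
time: 12.55
ee_pos: [557.3, 172.5, 171.5]
orientation: [-0.136, 0.991, -0.002, -0.002]
ft_force: [-2.2, -9.7, 1.8]
finger_gap: 19.4
finger_force: 30.0
t 12.6 TCP rack [-24.67  -0.38] z 171.52 F rack [-5.43 -8.69] 1.3205157317294616 M [-1.35  0.53 -0.16] gap 19.898492143219755 30.00905692577362
tool x yaw 15.62 z [-0.0035 -0.0037 -1.    ]
rule 31618 ((-23.97463607788086, -9.515426635742188), (261.3289489746094, 51.87553405761719), 89.9658203125) z 87.69061407781483 Y [-128.98735209  119.70229661] X [-49.38221451   1.0330627 ]
slopes [1.51093138e-02 6.83634496e-04 8.80729235e+01]
cheek Y 119.96162021145096 2952
face 0.8495099444672808 1833 [7.15295356e-05 8.47888666e-01]
```

Still flush. Opening the fingers, then retreating straight up.

```bash
python3 -m pendant '[[[0,0,0],[0,0,0],0.024],[[0,0,0],[0,0,0],0.03],[[0,0,0],[0,0,0],0.045],[[0,0,0],[0,0,0],0.045],[[0,0,0],[0,0,0],0.045]]'
python3 m.py w13.png
```

```text
time: 13.02
ee_pos: [559.0, 175.0, 172.4]
orientation: [-0.136, 0.991, 0.0, 0.0]
ft_force: [-0.3, -0.8, 0.6]
finger_gap: 43.8
finger_force: 0.0
t 13.0667 TCP rack [-22.55   1.52] z 172.37 F rack [ 0.43 -0.06] 0.48077595221922775 M [ 0.07 -0.15  0.02] gap 44.64613549956292 0.0
tool x yaw 15.63 z [ 5.e-04  3.e-04 -1.e+00]
rule 31844 ((-23.795869827270508, -8.53662109375), (259.34039306640625, 52.222923278808594), 89.87047576904297) z 87.49594050477587 Y [-128.73520807  119.58384958] X [-49.38801338   1.10385215]
slopes [1.83912145e-02 1.64335597e-03 8.80195815e+01]
cheek Y 119.97628198645386 2911
face 0.9045811070142227 1189 [2.14218862e-04 8.98359359e-01]
```

```bash
python3 -m pendant '[[[0,0,-0.005],[0,0,0],0.045],[[0,0,-0.015],[0,0,0],0.045],[[0,0,-0.03],[0,0,0],0.045],[[0,0,-0.06],[0,0,0],0.045],[[0,0,-0.1],[0,0,0],0.045],[[0.02,0,-0.14],[0,0,0],0.045],[[0.02,0,-0.16],[0,0,0],0.045],[[0.02,0,-0.16],[0,0,0],0.045],[[0.02,0,-0.16],[0,0,0],0.045]]'
python3 - <<'E'
from h import *
p=optics.read_camera("wrist");save(p,"w14.png");w=cloud(p)
hsv=cv2.cvtColor(p["image"],cv2.COLOR_RGB2HSV)
yaw=np.radians(15.6);Rz=np.array([[np.cos(yaw),np.sin(yaw)],[-np.sin(yaw),np.cos(yaw)]])
q=(w[...,:2]-[581,179.5])@Rz.T;X,Y,Z=q[...,0],q[...,1],w[...,2]
m=(abs(Z-87.5)<3)&(abs(X+24)<35)&(abs(Y)<150)&~((hsv[...,0]>100)&(hsv[...,0]<130)&(hsv[...,1]>100))
for a,b in [(-118,-80),(-80,-20),(20,80),(80,112)]:
    k=m&(Y>a)&(Y<b);print(a,b,np.percentile(X[k],[1,99]).round(1),np.median(Z[k]).round(1))
print("Y",np.percentile(Y[m],[.2,99.8]),np.linalg.lstsq(np.c_[X[m],Y[m],np.ones(m.sum())],Z[m],rcond=None)[0])
E
```

```text
time: 13.82
ee_pos: [540.1, 169.5, 334.8]
orientation: [-0.136, 0.991, 0.0, 0.002]
ft_force: [-1.0, 0.6, -0.5]
finger_gap: 45.4
finger_force: 0.0
-118 -80 [-49.3   1. ] 87.4
-80 -20 [-49.3   1. ] 87.4
20 80 [-49.3   0.9] 87.5
80 112 [-49.4   0.9] 87.7
Y [-127.48826992  120.15733438] [5.75447178e-03 2.02777376e-03 8.76355501e+01]
```

View pics/w14.png

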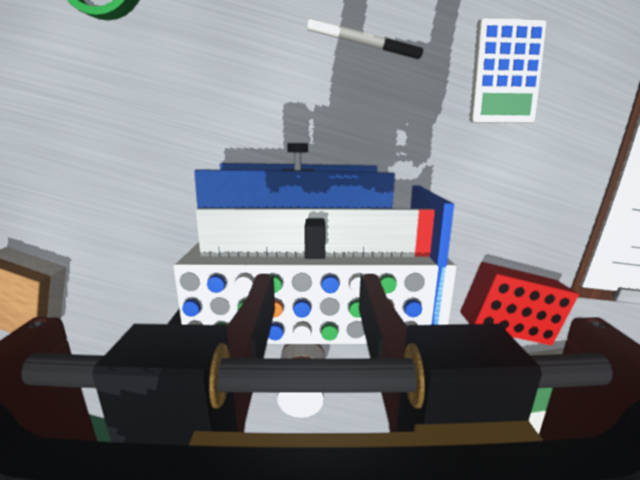

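The rule lies flat on the plate, its graduated edge flush along the face (row ~257) and its red end (col 434) against the cheek.

```bash
python3 -c "
from cell import ctrl
print(ctrl.job_done())"
```

```text
the job is handed in; nothing more can be done
None
```

The straightedge is lying flat on the jack plate, its graduated edge flush along the rack's front face and its red end against the blue cheek. The gripper is clear and the job was handed in at about 14 s; no verdict was returned.

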